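Click the green batch counter on to 6

ROBOT

A 6-joint arm with a two-finger parallel gripper is mounted at the origin on a cart in front of the work surface, level with it; the furniture and walls round the work are solid. World frame = base frame: x ahead of the robot, y to its left, z up, the work surface at z = 0. Lengths are in m, angles in rad, forces in N, time in s.
With the tool pointing down it reaches from about 0.3 to 0.775 m from the base axis. Payload 14.6 kg.
Tool frame: the origin (TCP) lies on the centre line of the jaws, within the pads' length; the fingertips stand ctrl.tcp_to_tips ahead of it and the grasp point (between the pads) lies 2 mm behind it (ctrl.tcp_to_tips is the distance from the TCP to the fingertips, in m); z points along the fingers, y is the line along which they close (so a half turn about z gives the same grasp; the last joint's range is limited). The gripper opens to 94 mm and grips with 3 to 60 N. Pads are 16 mm wide; open, the fingers measure 119 mm over their backs; the gripper's body (75 mm by 177 mm) begins 78 mm behind the grasp point.
Start: joints at [1.101, 0.3, 1.521, -0, 1.321, -0.067], TCP at [0.216, 0.506, 0.183] pointing down, gripper open.
Joint ranges: [-3.03, 3.03], [-0.79, 2.21], [0.23, 2.52], [-1.04, 4.18], [0, 3.07], [-2.55, 2.55]. Speed limits (rad/s): [2.22, 2.22, 2.57, 3.14, 3.14, 3.14].

INTERFACE

Orientations are given as [roll, pitch, yaw] about the fixed x, y, z axes, in that order (R = Rz(yaw) Ry(pitch) Rx(roll)).
In Python, from station import telemetry, viewer, hand_in, ctrl gives the robot as it stands.
- The arm moves only by the tool step_arm, never from a script. Its argument "plan" is a list of rows, each an object of numbers: "dx", "dy", "dz": the shift along the tool's x, y, z scaled (see below); "rx", "ry", "rz": the turn, a rotation vector about the tool's x, y, z scaled (see below); "claw": the closure, from 0 (fully open) to 1 (shut). In form: [{"dx": .., "dy": .., "dz": .., "rx": .., "ry": .., "rz": .., "claw": ..}, ...]. A call has 1 to 10 rows; each row shifts and turns the commanded pose from where the row before left it, along the tool's axes as they then stand; what a row does not reach is not made up. The controller multiplies each number of a shift by 0.1 m and each number of a turn by 90 degrees. A row lasts 1/10 s, in which the tool goes at most 50 mm and 8.59 degrees, less where a joint would pass 70% of its speed; a pose out of reach is approached as far as the arm can. A call with a number of a shift or a turn outside -1 to 1 is refused whole. A call with a gripper value outside its range is refused whole. The fingers move at their own pace and stop on an object; "grip_force" is the grip in N (left out, the last holds). Time passes only in rows, so rows that do not move let the fingers close. It gives the time, the measured TCP pose, the force, the opening and the grip force at its end, in the units of the state.
- telemetry.get_obs(): the state, without advancing time (a new reading comes with each control period).
- viewer.camera(name): name is "scene" or "top" or "wrist"; returns a dict with "img" (420x560x3 uint8, red, green, blue), "z_map" (420x560 float32, m along the optical axis (not along the pixel's ray), 0 where there is no reading), "fx", "fy", "cx", "cy" (pixels), "R" (3x3) and "t" (3): a world point X has camera coordinates R X + t; the wrist camera has in their place "tool_from_camera" (4x4, takes a point from camera to tool coordinates, whose origin is the TCP and whose axes are the flange's). Camera axes: x right, y down, z forward; pixel columns grow to the right and rows downward; lengths in m; the calibration is good to about 2 mm. A picture is of the moment at which its call begins: read the wrist's pose just before it.
- hand_in(): hands the job in; it is judged then, once.
Trained networks look in a picture, given as the dict that the camera call returned (one of the last four; its "shot" number tells which), for a name from the list of things; names that differ only in an ending like _2 or _b are one class to them, and where a whole thing is asked for, a point or a joint stands for the part that bears it (a point fixed in the world has none). Each returns a list of dicts, best first, with "score" (0 to 1); they miss things now and then, are a little off and sometimes report something else, mostly with a low value. They report only what shows in the picture. A call takes as long as a camera call.
- viewer.recognise(target, picture): "rect" ([left, top, right, bottom] in pixels, round what is visible of it).
The state is a dict: "time_s": time; "qpos": joint angles; "joint_vel": joint speeds; "tau": joint torques, N m; "ee_pos": TCP position; "eef_rot": TCP orientation; "force": force on the tool from outside, world axes, zero at the start; "moment": the same for the moment, N m; "grip_width": finger opening in m; "grip_force": force on a finger pad.
Only numpy, scipy, OpenCV 4.12 (cv2) and the standard library are available. Lean on these libraries where they do the work, as an engineer would, in place of code of your own. Each camera call takes 0.05 s, during which the arm holds its last target. There are 200 camera calls.

TASK

Two batch counters stand on the worktop, one with a green button and one with a yellow button. Press the green button all the way down and let it up again, as often as needed, until the 6 (the orange face of the number drum) has come up under the counter's clear window, level with the two red mark arrows. Leave the button of the yellow counter unpressed, and let go of everything at the end.

Things in the scene. Friction and masses are not known exactly. Their poses are not given: they have to be found in the camera images.
- green_counter: grey counter with the green button, 104 x 112 mm, case 76 mm high, fixed to the worktop; origin: centre of its underside; z up, -x is its front (roughly to the robot), y its left. On top: the green button at its right (x 12, y -26 mm), a clear window over the number drum at its left, two red mark arrows beside the window. Each full press and release of the button turns the drum one number on.
- green_button_top (a point): centre of the top of the green button, a flat round cap 36 mm across, 100 mm above the worktop at rest, 24 mm above the case; nothing of the case stands higher. It goes 16 mm straight down to a firm stop against 2 to 5 N (spring and click) and springs up by itself. The click comes near the end of the stroke: a press short of the stop may not count.
- green_drum (a joint): angle in rad of the green counter's eight-sided number drum, numbers 1 to 8 in order, 6 on an orange face, the others on white. 0: the 1 is up at the red arrows; each press adds 0.785, with a click stop at each number: 0.785 = 2, 1.571 = 3, 2.356 = 4, 3.142 = 5, 3.927 = 6, 5.498 = 8, 6.283 = 1 again. It only turns forward; the next number is seen on the drum's front side.
- yellow_button_top (a point): centre of the top of the yellow button of the other counter, which is otherwise identical (same size and height, also fixed) and is to be left alone; its drum may show any number.

How it is judged:
By the outcome, as a careful person would: the job done as asked, in the order asked, and still so for the second after the job is handed in, with the robot touching nothing.
It also fails if it takes over 42 s, if anything falls off the work surface, if the arm or the gripper's body presses on something with over 40 N, if the wrist force passes 120 N, or if a joint passes its speed limit or range.

## Working session

There is one attempt and no reset: what is moved stays moved. The work goes in short steps, Python scripts to look and compute and a tool call to move; the robot and the scene stay as the last step left them, time stands still between calls to the robot, and variables do not carry over. Pictures are saved under pics/ and viewed, at most 10 in all, crops included, and the job is handed in when it is done.

Besides the shell and the picture viewer there is one more tool, called after "Call:" as name([rows], argument=value, ...), one row to a line, values as JSON. step_arm: Moves the arm, as the interface text tells. Shifts and turns lie within -1 to 1; 1 stands for 0.1 m of shift or 90 degrees of turn. Its arguments: {"type":"object","properties":{"plan":{"type":"array"},"grip_force":{"type":"number"}},"required":["plan"]}

```bash
mkdir -p pics; cat > h.py <<'E'
import numpy as np, cv2
from station import telemetry, viewer, hand_in, ctrl
def world(p,u,v,z=None):
    R=np.array(p["R"]);t=np.array(p["t"])
    d=np.array([(u-p["cx"])/p["fx"],(v-p["cy"])/p["fy"],1.])
    if z is None: s=p["z_map"][int(round(v)),int(round(u))]
    else:
        r=R.T@d;o=-R.T@t;s=(z-o[2])/r[2]
    return R.T@(d*s-t)
def save(p,n): cv2.imwrite(f"pics/{n}.png",cv2.cvtColor(p["img"],cv2.COLOR_RGB2BGR))
E
python3 - <<'E'
from h import *
o=telemetry.get_obs();print(o["time_s"],o["ee_pos"],o["eef_rot"],o["force"],o["grip_width"],ctrl.tcp_to_tips)
for c in("top","scene"):
    p=viewer.camera(c);save(p,c+"0")
    for n in("green_button_top","yellow_button_top","green_counter","green_drum"):
        for r in viewer.recognise(n,p)[:2]:
            a=r["rect"];u,v=(a[0]+a[2])/2,(a[1]+a[3])/2
            print(c,n,r["score"].__round__(2),np.round(a),world(p,u,v).round(4),world(p,u,v,.1).round(4))
E
```

```text
0.0 [0.21546227 0.50571289 0.18256836] [-3.14040954e+00 -7.22941726e-05  2.73879395e+00] [ 0.64757159 -0.42454011  0.15589955] 0.09416767702302871 0.017
top green_button_top 0.64 [190. 174. 208. 197.] [0.4639 0.0727 0.1025] [0.4644 0.0731 0.1   ]
top yellow_button_top 0.55 [350. 188. 372. 211.] [ 0.4373 -0.2046  0.1026] [ 0.4377 -0.205   0.1   ]
top green_counter 0.93 [155. 165. 228. 236.] [0.441  0.0887 0.0795] [0.4379 0.0849 0.1   ]
scene green_button_top 0.94 [270. 276. 295. 304.] [0.4648 0.0913 0.1016] [0.4646 0.09   0.1   ]
scene yellow_button_top 0.83 [272. 179. 286. 197.] [ 0.4398 -0.1848  0.0968] [ 0.4403 -0.1806  0.1   ]
scene green_counter 0.83 [259. 277. 335. 368.] [0.4474 0.1371 0.0743] [0.4509 0.1551 0.1   ]
```

View pics/top0.png

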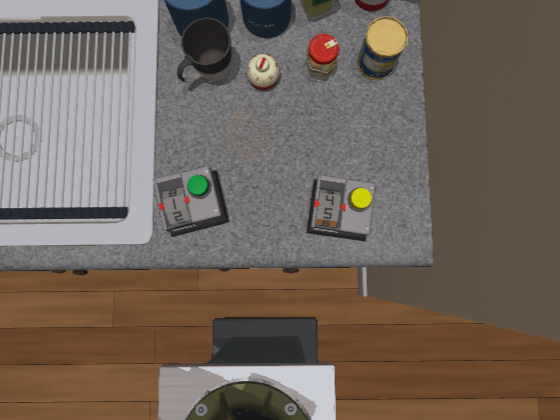

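View pics/scene0.png

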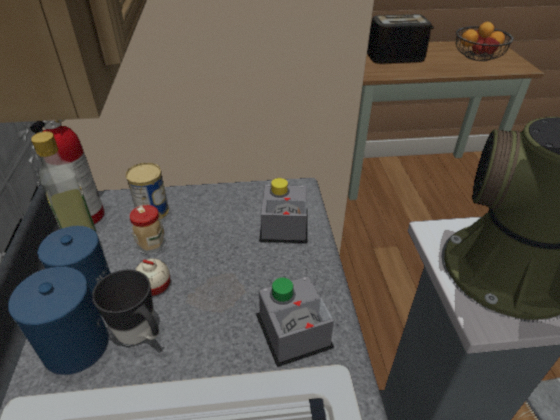

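The top view shows the green button at about (198,186) px and the yellow one at (361,198). The green drum seems to read 8-1-2, with the 1 at the arrows. I'll refine the button's position by colour and look at the drum enlarged.

```bash
python3 - <<'E'
from h import *
p=viewer.camera("top");i=p["img"].astype(int)
m=(i[...,1]>i[...,0]+50)&(i[...,1]>i[...,2]+30)
vs,us=np.nonzero(m[165:205,180:215]);vs+=165;us+=180
P=np.array([world(p,u,v) for u,v in zip(us,vs)]);k=P[:,2]>.095
print(len(P),k.sum(),P[k].mean(0),P[k].min(0),P[k].max(0), (P[k].min(0)+P[k].max(0))/2)
a=cv2.resize(p["img"][155:245,145:235],None,fx=5,fy=5,interpolation=cv2.INTER_CUBIC)
q=viewer.camera("scene");b=cv2.resize(q["img"][270:360,250:340],(450,450),interpolation=cv2.INTER_CUBIC)[:,:350]
cv2.imwrite("pics/crop1.png",np.hstack([a,b])[...,::-1])
E
```

```text
321 318 [0.46569005 0.07502313 0.10351555] [ 0.30874795 -0.07242478  0.09596466] [0.48287017 0.09177766 0.94489577] [0.39580906 0.00967644 0.52043022]
```

View pics/crop1.png

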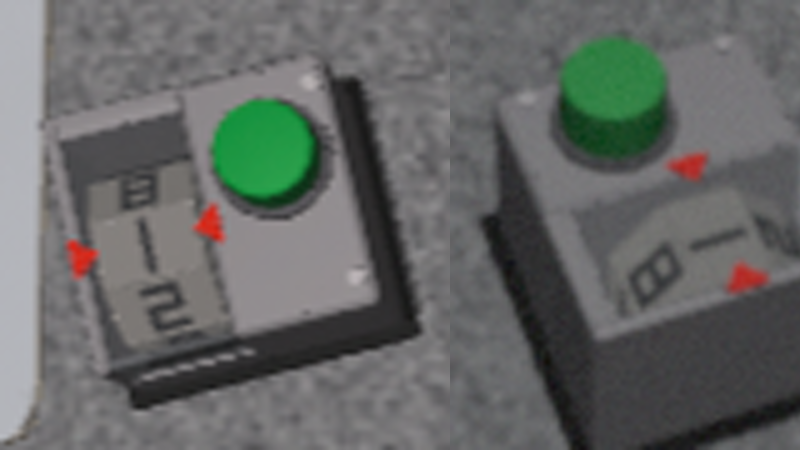

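The crop shows the 1 at the arrows, with the 8 behind and the 2 in front, so five presses are needed. The button is near (0.465, 0.0745).

Call:
step_arm([
  {"dx": -0.36,"dy": -0.27,"claw": 1},
  {"dx": -0.36,"dy": -0.27,"claw": 1},
  {"dx": -0.36,"dy": -0.27,"claw": 1},
  {"dx": -0.36,"dy": -0.27,"claw": 1},
  {"dx": -0.36,"dy": -0.27,"claw": 1},
  {"dx": -0.36,"dy": -0.27,"claw": 1},
  {"dx": -0.36,"dy": -0.27,"claw": 1},
  {"dx": -0.36,"dy": -0.27,"claw": 1},
  {"dx": -0.36,"dy": -0.27,"claw": 1},
  {"dx": -0.36,"dy": -0.27,"claw": 1},
], grip_force=10)

```text
$.plan[0]: bad value
```

```bash
cat > w.py <<'E'
from h import *
from scipy.spatial.transform import Rotation as Ro
def rel(x):
    o=telemetry.get_obs();R=Ro.from_euler("xyz",o["eef_rot"]).as_matrix()
    print(o["time_s"],o["ee_pos"],o["force"],o["grip_width"]); print("tool units",(R.T@(np.array(x)-o["ee_pos"])*10).round(3))
    return o,R
E
python3 - <<'E'
from w import *
o,R=rel([.465,.0745,.123])
p=viewer.camera("wrist");T=np.array(p["tool_from_camera"]);save(p,"wr1")
i=p["img"].astype(int);m=((i[...,1]>i[...,0]+50)&(i[...,1]>i[...,2]+30)).astype(np.uint8)
n,l,s,c=cv2.connectedComponentsWithStats(m)
print(s[1:][s[1:,4]>100],)
v,u=np.nonzero(m);z=p["z_map"][v,u]
C=np.stack([(u-p["cx"])/p["fx"]*z,(v-p["cy"])/p["fy"]*z,z,np.ones(len(z))])
W=(R@(T@C)[:3]).T+o["ee_pos"];k=abs(W[:,2]-.1)<.006
print(k.sum(),W[k].mean(0),(W[k].min(0)+W[k].max(0))/2,np.ptp(W[k],axis=0))
E
```

```text
0.6 [0.21559665 0.50598574 0.18316656] [ 0.34250992 -0.10554056  0.43830733] 0.09410185464683124
tool units [-3.986 -2.992  0.601]
[]<stdin>:10: RuntimeWarning: Mean of empty slice.
  ret = um.true_divide(
Traceback (most recent call last):
ValueError: zero-size array to reduction operation minimum which has no identity
```

View pics/wr1.png

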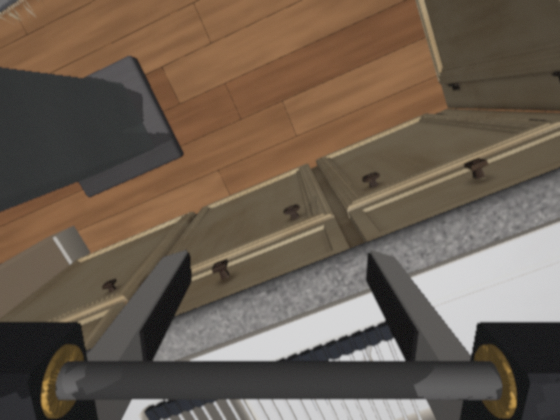

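The move was refused, probably because each row needs all its keys. The wrist picture just shows the view from the start pose: floor and sink edge, no counter.

Call:
step_arm([
  {"dx": -0.36,"dy": -0.27,"dz": 0,"rx": 0,"ry": 0,"rz": 0,"claw": 1},
  {"dx": -0.36,"dy": -0.27,"dz": 0,"rx": 0,"ry": 0,"rz": 0,"claw": 1},
  {"dx": -0.36,"dy": -0.27,"dz": 0,"rx": 0,"ry": 0,"rz": 0,"claw": 1},
  {"dx": -0.36,"dy": -0.27,"dz": 0,"rx": 0,"ry": 0,"rz": 0,"claw": 1},
  {"dx": -0.36,"dy": -0.27,"dz": 0,"rx": 0,"ry": 0,"rz": 0,"claw": 1},
  {"dx": -0.36,"dy": -0.27,"dz": 0,"rx": 0,"ry": 0,"rz": 0,"claw": 1},
  {"dx": -0.36,"dy": -0.27,"dz": 0,"rx": 0,"ry": 0,"rz": 0,"claw": 1},
  {"dx": -0.36,"dy": -0.27,"dz": 0,"rx": 0,"ry": 0,"rz": 0,"claw": 1},
  {"dx": -0.36,"dy": -0.27,"dz": 0,"rx": 0,"ry": 0,"rz": 0,"claw": 1},
  {"dx": -0.36,"dy": -0.27,"dz": 0,"rx": 0,"ry": 0,"rz": 0,"claw": 1},
], grip_force=10)

```text
time_s: 1.65
ee_pos: [0.4416, 0.1147, 0.1834]
eef_rot: [3.141, 0.001, 2.739]
force: [0.1, -0.1, 0.7]
grip_width: 0.0173
grip_force: 0.0
```

```bash
cat >> w.py <<'E'
def look(name):
    o,R=rel([.465,.0745,.123])
    p=viewer.camera("wrist");T=np.array(p["tool_from_camera"]);save(p,name)
    i=p["img"].astype(int);m=((i[...,1]>i[...,0]+50)&(i[...,1]>i[...,2]+30))
    v,u=np.nonzero(m);z=p["z_map"][v,u]
    C=np.stack([(u-p["cx"])/p["fx"]*z,(v-p["cy"])/p["fy"]*z,z,np.ones(len(z))])
    W=(R@(T@C)[:3]).T+o["ee_pos"];k=abs(W[:,2]-.1)<.006
    print(k.sum(),len(k))
    if k.sum(): print(W[k].mean(0),(W[k].min(0)+W[k].max(0))/2,np.ptp(W[k],axis=0))
E
python3 -c "
from w import *
look('wr2')"
```

```text
1.65 [0.44161556 0.11467293 0.18342845] [ 0.1463058  -0.14620158  0.66752486] 0.01728304964104419
tool units [-0.372 -0.278  0.604]
467 470
[0.46019441 0.0779472  0.09963579] [0.46457851 0.07683468 0.09945557] [0.02756521 0.03005248 0.00384402]
```

View pics/wr2.png

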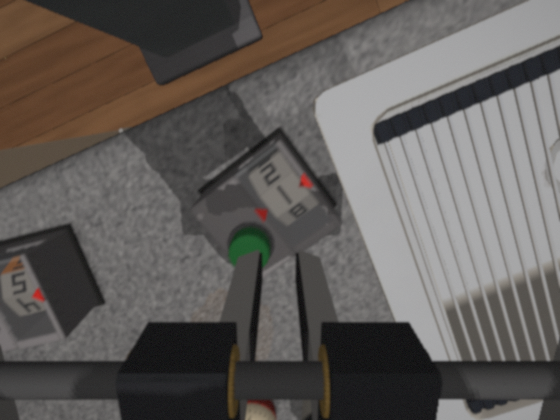

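The green button is at about (248,248) px, partly hidden by a finger, and its position agrees with the earlier estimate. The drum still shows 1. Next I move over the button with the tips about 8 mm above it.

Call:
step_arm([
  {"dx": -0.19,"dy": -0.14,"dz": 0.1,"rx": 0,"ry": 0,"rz": 0,"claw": 1},
  {"dx": -0.18,"dy": -0.14,"dz": 0.2,"rx": 0,"ry": 0,"rz": 0,"claw": 1},
  {"dx": 0,"dy": 0,"dz": 0.28,"rx": 0,"ry": 0,"rz": 0,"claw": 1},
  {"dx": 0,"dy": 0,"dz": 0,"rx": 0,"ry": 0,"rz": 0,"claw": 1},
  {"dx": 0,"dy": 0,"dz": 0,"rx": 0,"ry": 0,"rz": 0,"claw": 1},
])

```text
time_s: 2.2
ee_pos: [0.464, 0.0764, 0.1258]
eef_rot: [-3.141, -0.0, 2.739]
force: [0.4, 0.6, 0.1]
grip_width: 0.0005
grip_force: 0.0
```

```bash
python3 -c "
from w import *
look('wr3')
t=viewer.camera('top');s=viewer.camera('scene')
a=cv2.resize(t['img'][130:250,130:260],None,fx=3,fy=3);b=cv2.resize(s['img'][240:360,230:360],None,fx=3,fy=3)
cv2.imwrite('pics/c3.png',np.hstack([a,b])[...,::-1])"
```

```text
2.2 [0.46401246 0.07642869 0.12577211] [0.39074217 0.58666761 0.14911421] 0.0005050771698952203
tool units [-0.017 -0.014  0.028]
1 1
[0.46098989 0.0717849  0.09957353] [0.46098989 0.0717849  0.09957353] [0. 0. 0.]
```

View pics/c3.png

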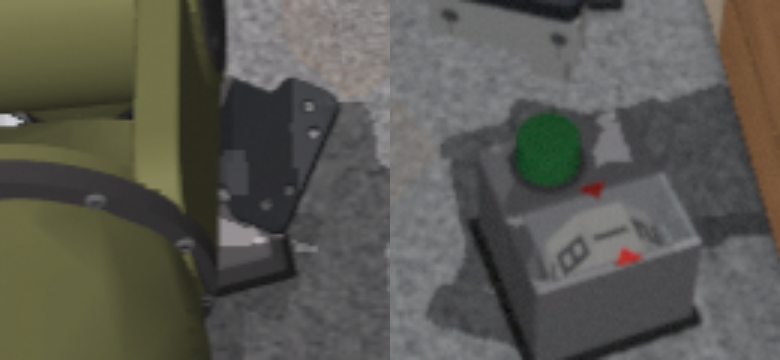

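The crop shows the 1 still at the arrows, but I can't see the fingers over the button. I'll check the full scene view with the TCP projected into it.

```bash
python3 -c "
from w import *
s=viewer.camera('scene');o=telemetry.get_obs()
im=s['img'].copy()
for z in(0,-.017,.08):
    c=np.array(s['R'])@(o['ee_pos']+[0,0,z])+s['t'];u=c[:2]/c[2]*[s['fx'],s['fy']]+[s['cx'],s['cy']];print(z,u,c[2],s['z_map'][int(u[1]),int(u[0])])
save(s,'sc4')"
```

```text
0 [282.02697048 272.95652669] 0.7072381065589171 0.87372386
-0.017 [281.9036654 279.9353011] 0.7183524889418362 0.73407215
0.08 [282.66341616 236.93521366] 0.6549351306392975 0.53795147
```

View pics/sc4.png

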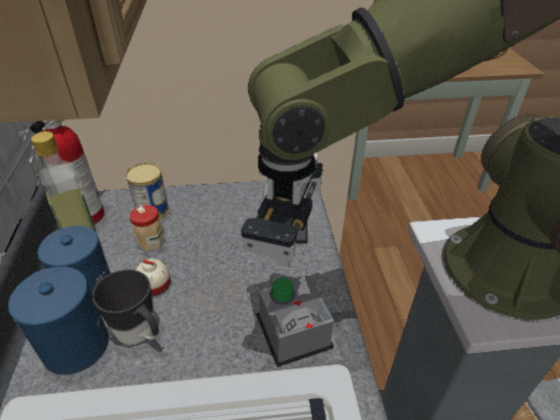

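The projected TCP pixel (282,273) shows the worktop, and the gripper ends near row 262. I'll find the gripper's true points in 3D before pressing.

```bash
python3 -c "
from w import *
s=viewer.camera('scene');o=telemetry.get_obs();print(o['ee_pos'],o['eef_rot'])
for v in range(222,284,4):
    print(v,[tuple((world(s,u,v)*1000).round().astype(int).tolist()) for u in (252,262,270,278,284,290,296)])
w=viewer.camera('wrist');print(np.array(w['tool_from_camera']).round(3).tolist(),w['fx'])
"
```

```text
[0.46436341 0.07652636 0.12617268] [3.14084220e+00 1.47242031e-03 2.73942719e+00]
222 [(511, 130, 288), (498, 132, 288), (488, 133, 288), (474, 97, 255), (466, 101, 258), (463, 134, 287), (451, 109, 264)]
226 [(511, 138, 288), (499, 141, 290), (489, 141, 289), (479, 141, 289), (472, 143, 289), (464, 141, 287), (452, 117, 263)]
230 [(512, 145, 288), (500, 147, 289), (490, 147, 288), (480, 149, 289), (472, 149, 288), (465, 150, 288), (458, 151, 288)]
234 [(512, 151, 287), (500, 155, 290), (490, 155, 289), (481, 156, 289), (473, 156, 288), (466, 158, 290), (458, 156, 286)]
238 [(512, 151, 281), (500, 158, 285), (491, 162, 289), (481, 162, 288), (474, 165, 290), (467, 164, 288), (458, 154, 278)]
242 [(513, 150, 273), (500, 155, 276), (491, 161, 281), (482, 166, 285), (475, 169, 287), (468, 171, 288), (411, -115, 3)]
246 [(513, 144, 259), (500, 148, 262), (491, 160, 273), (481, 163, 275), (475, 168, 279), (468, 171, 281), (412, -105, 1)]
250 [(513, 145, 253), (500, 149, 255), (490, 152, 258), (480, 156, 261), (474, 166, 270), (467, 170, 274), (413, -96, -1)]
254 [(506, -94, -1), (500, 149
[... 323 characters left out ...]
66 [(508, -59, 0), (488, -57, 0), (472, -55, 1), (456, -55, -1), (463, 91, 158), (432, -52, -1), (420, -51, -1)]
270 [(509, -49, -1), (489, -46, 0), (473, -45, -1), (457, -45, -2), (445, -44, -2), (433, -42, -2), (421, -39, 1)]
274 [(509, -38, 0), (490, -36, 0), (474, -35, -1), (458, -35, -3), (446, -32, 0), (435, -31, 0), (423, -30, -1)]
278 [(510, -27, 1), (491, -27, -1), (475, -25, -1), (459, -22, 1), (459, 64, 100), (436, -21, -1), (424, -20, -2)]
282 [(511, -19, -1), (491, -16, 0), (476, -15, -1), (470, 73, 100), (460, 73, 100), (450, 73, 99), (437, 54, 75)]
[[-0.0, -0.958, -0.287, 0.084], [1.0, -0.0, -0.001, 0.0], [0.001, -0.287, 0.958, -0.201], [0.0, 0.0, 0.0, 1.0]] 365.13195770777935
```

View pics/wr3.png

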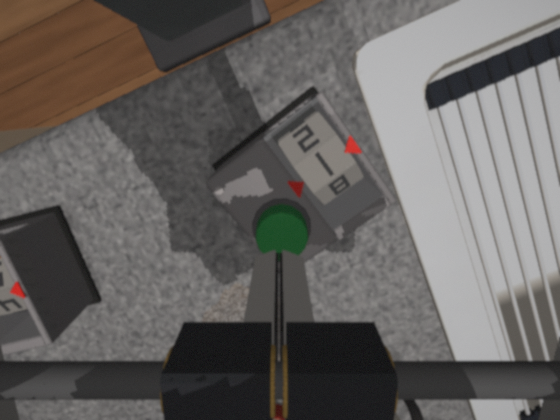

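The wrist picture shows the closed fingers lined up with the button at (282,230) px. Both cameras put the fingertips at z ≈ 0.15, about 40 mm higher than `tcp_to_tips` implies, so I'll lower slowly and find contact by force.

Call:
step_arm([
  {"dx": -0.01,"dy": -0.01,"dz": 0.04,"rx": 0,"ry": 0,"rz": 0,"claw": 1},
  {"dx": 0,"dy": 0,"dz": 0.04,"rx": 0,"ry": 0,"rz": 0,"claw": 1},
  {"dx": 0,"dy": 0,"dz": 0.04,"rx": 0,"ry": 0,"rz": 0,"claw": 1},
  {"dx": 0,"dy": 0,"dz": 0,"rx": 0,"ry": 0,"rz": 0,"claw": 1},
])

```text
time_s: 2.9
ee_pos: [0.4642, 0.0749, 0.1124]
eef_rot: [-3.141, -0.001, 2.739]
force: [-1.2, -0.7, -0.1]
grip_width: 0.0007
grip_force: 0.0
```

```bash
python3 -c "
from w import *
rel([.465,.0745,.123])
s=viewer.camera('scene')
for v in range(258,288,2):
    print(v,[tuple((world(s,u,v)*1000).round().astype(int).tolist()) for u in (278,282,286)])
w=viewer.camera('wrist');T=np.array(w['tool_from_camera'])
for v in range(230,300,6):
  for u in (265,):
    z=w['z_map'][v,u];print(v,(T@[(u-w['cx'])/w['fx']*z,(v-w['cy'])/w['fy']*z,z,1])[:3].round(3))
"
```

```text
2.9 [0.46418408 0.07485852 0.11243033] [-1.20975663 -0.663323   -0.07341143] 0.0006665795307625515
tool units [-0.009 -0.    -0.106]
258 [(480, 155, 245), (475, 157, 247), (470, 159, 248)]
260 [(480, 155, 242), (475, 155, 241), (470, 160, 246)]
262 [(480, 156, 239), (475, 158, 240), (470, 160, 241)]
264 [(480, 154, 233), (475, 157, 235), (470, 159, 237)]
266 [(472, 86, 154), (466, 88, 155), (470, 161, 235)]
268 [(472, 84, 148), (466, 88, 151), (460, 91, 154)]
270 [(472, 85, 143), (466, 87, 145), (460, 91, 148)]
272 [(457, -40, -2), (449, -39, -2), (442, -38, -1)]
274 [(458, -32, 0), (450, -31, 1), (442, -33, -3)]
276 [(459, -29, -2), (451, -28, -1), (443, -25, 1)]
278 [(459, -23, -1), (463, 64, 100), (456, 64, 99)]
280 [(470, 67, 99), (463, 70, 101), (457, 69, 99)]
282 [(470, 72, 100), (464, 73, 100), (457, 73, 99)]
284 [(471, 76, 100), (464, 76, 99), (458, 78, 100)]
286 [(471, 79, 98), (465, 82, 100), (458, 82, 100)]
230 [ 0.008 -0.008  0.013]
236 [ 0.005 -0.008  0.013]
242 [ 0.001 -0.008  0.013]
248 [-0.004 -0.008  0.013]
254 [ 0.009 -0.007 -0.026]
260 [ 0.009 -0.007 -0.034]
266 [ 0.009 -0.006 -0.041]
272 [ 0.01  -0.006 -0.048]
278 [ 0.009 -0.006 -0.053]
284 [ 0.01  -0.006 -0.06 ]
290 [ 0.01  -0.005 -0.065]
296 [ 0.01  -0.005 -0.07 ]
```

There is no contact at TCP 0.112, so the tips really end about 24 mm behind the TCP, at z ≈ 0.136. I expect contact at TCP ≈ 0.076 and the stop at ≈ 0.060. I'll approach to just above contact, then press in small rows.

Call:
step_arm([
  {"dx": -0.01,"dy": 0,"dz": 0.1,"rx": 0,"ry": 0,"rz": 0,"claw": 1},
  {"dx": 0,"dy": 0,"dz": 0.1,"rx": 0,"ry": 0,"rz": 0,"claw": 1},
  {"dx": 0,"dy": 0,"dz": 0.1,"rx": 0,"ry": 0,"rz": 0,"claw": 1},
  {"dx": 0,"dy": 0,"dz": 0,"rx": 0,"ry": 0,"rz": 0,"claw": 1},
])

```text
time_s: 3.4
ee_pos: [0.4645, 0.0744, 0.0814]
eef_rot: [-3.14, -0.003, 2.739]
force: [-0.1, -0.6, -0.7]
grip_width: 0.0006
grip_force: 0.0
```

Call:
step_arm([
  {"dx": 0,"dy": 0,"dz": 0.04,"rx": 0,"ry": 0,"rz": 0,"claw": 1},
  {"dx": 0,"dy": 0,"dz": 0.04,"rx": 0,"ry": 0,"rz": 0,"claw": 1},
  {"dx": 0,"dy": 0,"dz": 0.04,"rx": 0,"ry": 0,"rz": 0,"claw": 1},
  {"dx": 0,"dy": 0,"dz": 0,"rx": 0,"ry": 0,"rz": 0,"claw": 1},
])

```text
time_s: 3.8
ee_pos: [0.4657, 0.0745, 0.071]
eef_rot: [3.141, 0.0, 2.739]
force: [-0.5, -0.1, 1.2]
grip_width: 0.0005
grip_force: 1.0
```

Call:
step_arm([
  {"dx": 0,"dy": 0,"dz": 0.04,"rx": 0,"ry": 0,"rz": 0,"claw": 1},
  {"dx": 0,"dy": 0,"dz": 0.03,"rx": 0,"ry": 0,"rz": 0,"claw": 1},
  {"dx": 0,"dy": 0,"dz": 0,"rx": 0,"ry": 0,"rz": 0,"claw": 1},
])

```text
time_s: 4.1
ee_pos: [0.4656, 0.0745, 0.0639]
eef_rot: [3.141, 0.0, 2.739]
force: [1.0, 0.1, 2.7]
grip_width: 0.0005
grip_force: 1.4
```

Call:
step_arm([
  {"dx": 0,"dy": 0,"dz": 0.02,"rx": 0,"ry": 0,"rz": 0,"claw": 1},
  {"dx": 0,"dy": 0,"dz": 0.02,"rx": 0,"ry": 0,"rz": 0,"claw": 1},
  {"dx": 0,"dy": 0,"dz": 0,"rx": 0,"ry": 0,"rz": 0,"claw": 1},
])

```text
time_s: 4.4
ee_pos: [0.4659, 0.0745, 0.0616]
eef_rot: [3.141, 0.001, 2.739]
force: [-7.1, -1.0, 23.9]
grip_width: 0.0005
grip_force: 11.7
```

The force reached 24 N at TCP 0.0616, which is the stop. I'll release and check.

Call:
step_arm([
  {"dx": 0,"dy": 0,"dz": -0.1,"rx": 0,"ry": 0,"rz": 0,"claw": 1},
  {"dx": 0,"dy": 0,"dz": -0.1,"rx": 0,"ry": 0,"rz": 0,"claw": 1},
  {"dx": 0,"dy": 0,"dz": -0.04,"rx": 0,"ry": 0,"rz": 0,"claw": 1},
  {"dx": 0,"dy": 0,"dz": 0,"rx": 0,"ry": 0,"rz": 0,"claw": 1},
])

```text
time_s: 4.8
ee_pos: [0.4656, 0.0745, 0.0845]
eef_rot: [3.141, 0.001, 2.739]
force: [-0.1, 0.0, 0.1]
grip_width: 0.0004
grip_force: 0.0
```

```bash
cat >> w.py <<'E'
def shot(n):
    p=viewer.camera('wrist');s=viewer.camera('scene')
    a=cv2.resize(p['img'][50:290,180:420],(400,400));b=cv2.resize(s['img'][270:350,250:330],(400,400),interpolation=cv2.INTER_CUBIC)
    cv2.imwrite(f'pics/{n}.png',np.hstack([a,b])[...,::-1])
E
python3 -c "
from w import *
rel([.465,.0745,.084]);shot('d1')"
```

```text
4.8 [0.46555397 0.07449333 0.08449964] [-0.07773912  0.04166562  0.13411093] 0.00044867008820667333
tool units [ 0.005 -0.002  0.005]
```

View pics/d1.png

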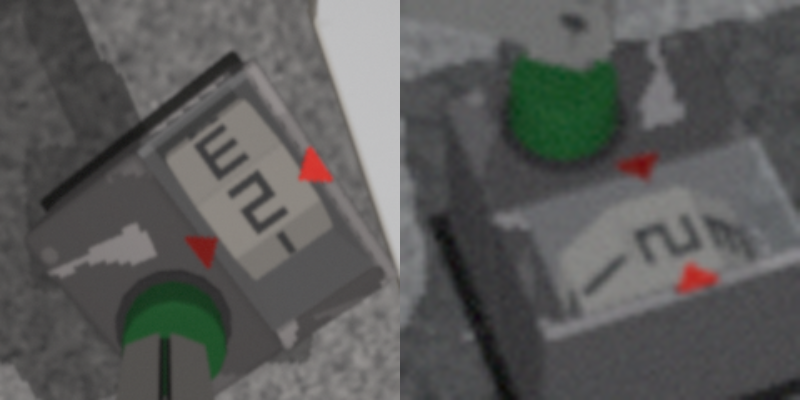

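The 2 is now level with the arrows (8 frames: left crop at about (255,205) px), so one press advances one number. Four more of the same.

Call:
step_arm([
  {"dx": 0,"dy": 0,"dz": 0.08,"rx": 0,"ry": 0,"rz": 0,"claw": 1},
  {"dx": 0,"dy": 0,"dz": 0.08,"rx": 0,"ry": 0,"rz": 0,"claw": 1},
  {"dx": 0,"dy": 0,"dz": 0.04,"rx": 0,"ry": 0,"rz": 0,"claw": 1},
  {"dx": 0,"dy": 0,"dz": 0.02,"rx": 0,"ry": 0,"rz": 0,"claw": 1},
  {"dx": 0,"dy": 0,"dz": 0.02,"rx": 0,"ry": 0,"rz": 0,"claw": 1},
  {"dx": 0,"dy": 0,"dz": 0,"rx": 0,"ry": 0,"rz": 0,"claw": 1},
])

```text
time_s: 5.5
ee_pos: [0.4658, 0.0745, 0.0616]
eef_rot: [3.141, 0.001, 2.739]
force: [-8.0, -2.0, 24.6]
grip_width: 0.0003
grip_force: 12.4
```

Call:
step_arm([
  {"dx": 0,"dy": 0,"dz": -0.1,"rx": 0,"ry": 0,"rz": 0,"claw": 1},
  {"dx": 0,"dy": 0,"dz": -0.1,"rx": 0,"ry": 0,"rz": 0,"claw": 1},
  {"dx": 0,"dy": 0,"dz": -0.04,"rx": 0,"ry": 0,"rz": 0,"claw": 1},
  {"dx": 0,"dy": 0,"dz": 0,"rx": 0,"ry": 0,"rz": 0,"claw": 1},
])

```text
time_s: 5.9
ee_pos: [0.4655, 0.0745, 0.0844]
eef_rot: [3.141, 0.0, 2.739]
force: [0.1, -0.5, -0.3]
grip_width: 0.0004
grip_force: 0.0
```

Call:
step_arm([
  {"dx": 0,"dy": 0,"dz": 0.08,"rx": 0,"ry": 0,"rz": 0,"claw": 1},
  {"dx": 0,"dy": 0,"dz": 0.08,"rx": 0,"ry": 0,"rz": 0,"claw": 1},
  {"dx": 0,"dy": 0,"dz": 0.04,"rx": 0,"ry": 0,"rz": 0,"claw": 1},
  {"dx": 0,"dy": 0,"dz": 0.02,"rx": 0,"ry": 0,"rz": 0,"claw": 1},
  {"dx": 0,"dy": 0,"dz": 0.02,"rx": 0,"ry": 0,"rz": 0,"claw": 1},
  {"dx": 0,"dy": 0,"dz": 0,"rx": 0,"ry": 0,"rz": 0,"claw": 1},
])

```text
time_s: 6.5
ee_pos: [0.4657, 0.0745, 0.0615]
eef_rot: [3.142, 0.001, 2.739]
force: [-8.7, -1.1, 26.6]
grip_width: 0.0003
grip_force: 13.1
```

Call:
step_arm([
  {"dx": 0,"dy": 0,"dz": -0.1,"rx": 0,"ry": 0,"rz": 0,"claw": 1},
  {"dx": 0,"dy": 0,"dz": -0.1,"rx": 0,"ry": 0,"rz": 0,"claw": 1},
  {"dx": 0,"dy": 0,"dz": -0.04,"rx": 0,"ry": 0,"rz": 0,"claw": 1},
  {"dx": 0,"dy": 0,"dz": 0,"rx": 0,"ry": 0,"rz": 0,"claw": 1},
])

```text
time_s: 6.9
ee_pos: [0.4655, 0.0745, 0.0844]
eef_rot: [3.141, 0.0, 2.739]
force: [-0.6, -0.1, -0.2]
grip_width: 0.0003
grip_force: 0.0
```

Call:
step_arm([
  {"dx": 0,"dy": 0,"dz": 0.08,"rx": 0,"ry": 0,"rz": 0,"claw": 1},
  {"dx": 0,"dy": 0,"dz": 0.08,"rx": 0,"ry": 0,"rz": 0,"claw": 1},
  {"dx": 0,"dy": 0,"dz": 0.04,"rx": 0,"ry": 0,"rz": 0,"claw": 1},
  {"dx": 0,"dy": 0,"dz": 0.02,"rx": 0,"ry": 0,"rz": 0,"claw": 1},
  {"dx": 0,"dy": 0,"dz": 0.02,"rx": 0,"ry": 0,"rz": 0,"claw": 1},
  {"dx": 0,"dy": 0,"dz": 0,"rx": 0,"ry": 0,"rz": 0,"claw": 1},
])

```text
time_s: 7.5
ee_pos: [0.4657, 0.0745, 0.0615]
eef_rot: [3.141, 0.001, 2.739]
force: [-8.4, -1.6, 26.3]
grip_width: 0.0007
grip_force: 13.2
```

Call:
step_arm([
  {"dx": 0,"dy": 0,"dz": -0.1,"rx": 0,"ry": 0,"rz": 0,"claw": 1},
  {"dx": 0,"dy": 0,"dz": -0.1,"rx": 0,"ry": 0,"rz": 0,"claw": 1},
  {"dx": 0,"dy": 0,"dz": -0.04,"rx": 0,"ry": 0,"rz": 0,"claw": 1},
  {"dx": 0,"dy": 0,"dz": 0,"rx": 0,"ry": 0,"rz": 0,"claw": 1},
])

```text
time_s: 7.9
ee_pos: [0.4655, 0.0745, 0.0844]
eef_rot: [3.141, 0.0, 2.739]
force: [-0.8, 0.8, -0.4]
grip_width: 0.0004
grip_force: 0.0
```

```bash
cat >> w.py <<'E'
def orange():
    p=viewer.camera('wrist');c=p['img'][50:290,180:420]
    h=cv2.cvtColor(c,cv2.COLOR_RGB2HSV);
    for n,a,b in(("orange",(8,90,60),(22,255,255)),("red",(0,150,80),(5,255,255))):
        _,_,s,ce=cv2.connectedComponentsWithStats(cv2.inRange(h,a,b))
        print(n,[(x[4],(y*400/240).round()) for x,y in zip(s[1:],ce[1:]) if x[4]>25])
E
python3 -c "
from w import *
orange()"
```

```text
orange [(np.int32(1505), array([222., 153.])), (np.int32(94), array([215., 144.]))]
red [(np.int32(229), array([314., 168.])), (np.int32(178), array([203., 248.]))]
```

The orange face is at (222,153) in crop coordinates, where the "next" number sits, so the 5 is up. One last press, then retract well clear.

Call:
step_arm([
  {"dx": 0,"dy": 0,"dz": 0.08,"rx": 0,"ry": 0,"rz": 0,"claw": 1},
  {"dx": 0,"dy": 0,"dz": 0.08,"rx": 0,"ry": 0,"rz": 0,"claw": 1},
  {"dx": 0,"dy": 0,"dz": 0.04,"rx": 0,"ry": 0,"rz": 0,"claw": 1},
  {"dx": 0,"dy": 0,"dz": 0.02,"rx": 0,"ry": 0,"rz": 0,"claw": 1},
  {"dx": 0,"dy": 0,"dz": 0.02,"rx": 0,"ry": 0,"rz": 0,"claw": 1},
  {"dx": 0,"dy": 0,"dz": 0,"rx": 0,"ry": 0,"rz": 0,"claw": 1},
])

```text
time_s: 8.55
ee_pos: [0.4657, 0.0745, 0.0615]
eef_rot: [3.141, 0.001, 2.739]
force: [-6.7, -1.9, 25.9]
grip_width: 0.0004
grip_force: 12.7
```

Call:
step_arm([
  {"dx": 0,"dy": 0,"dz": -0.1,"rx": 0,"ry": 0,"rz": 0,"claw": 1},
  {"dx": 0,"dy": 0,"dz": -0.1,"rx": 0,"ry": 0,"rz": 0,"claw": 1},
  {"dx": 0,"dy": 0,"dz": -0.2,"rx": 0,"ry": 0,"rz": 0,"claw": 1},
  {"dx": 0,"dy": 0,"dz": -0.3,"rx": 0,"ry": 0,"rz": 0,"claw": 1},
  {"dx": 0,"dy": 0,"dz": -0.2,"rx": 0,"ry": 0,"rz": 0,"claw": 1},
  {"dx": 0,"dy": 0,"dz": 0,"rx": 0,"ry": 0,"rz": 0,"claw": 1},
  {"dx": 0,"dy": 0,"dz": 0,"rx": 0,"ry": 0,"rz": 0,"claw": 1},
])

```text
time_s: 9.25
ee_pos: [0.4651, 0.0745, 0.1496]
eef_rot: [-3.141, -0.001, 2.739]
force: [-0.9, -0.4, -0.6]
grip_width: 0.0004
grip_force: 0.0
```

```bash
python3 -c "
from w import *
orange();shot('fin')"
```

```text
orange [(np.int32(235), array([34., 16.])), (np.int32(1160), array([237., 178.])), (np.int32(80), array([232., 170.]))]
red [(np.int32(134), array([279., 151.])), (np.int32(112), array([195., 213.]))]
```

View pics/fin.png

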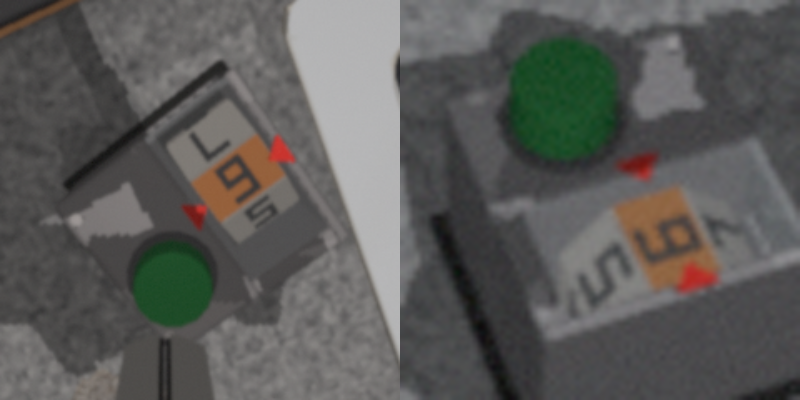

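The orange 6 is level with both red arrows (left crop at about (237,178) px), the button is up and the arm is clear of it.

```bash
python3 -c "
from h import *
print(hand_in())"
```

```text
the job is handed in; nothing more can be done
None
```

I pressed the green button five times, each to its stop; the orange 6 is level with the red arrows, the yellow button was never touched, the arm is clear, and the job is handed in.

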